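# Check a lens-tube cap on the thread gauge and sort it

## Robot

A 6-joint arm with a two-finger parallel gripper is mounted at the origin on the work surface. World frame = base frame: x ahead of the robot, y to its left, z up, the work surface at z = 0. Lengths are in m, angles in degrees, forces in N, time in s.
With the tool pointing down it reaches from about 0.35 to 0.925 m from the base axis. Payload 6.4 kg.
Tool frame: the origin (TCP) lies at the centre of the arm's flange, where the gripper is bolted on; the fingertips stand 199 mm ahead of it and the grasp point (between the pads) lies 180 mm ahead of it; z points along the fingers, y is the direction in which the jaws open and shut (so a half turn about z gives the same grasp; the last joint's range is limited). The gripper opens to 94 mm and grips with 3 to 60 N. Pads are 16 mm wide; open, the fingers measure 119 mm over their backs; the gripper's body (75 mm by 177 mm) begins 78 mm behind the grasp point.
Start: joints at [57.175, 14.043, 89.255, -0, 76.702, -9.975], TCP at [0.252, 0.599, 0.405] pointing down, gripper open.
Joint ranges: [-179.41, 179.41], [-58.25, 129.5], [7.25, 145.43], [-54.29, 234.29], [11.92, 165.04], [-157.13, 157.13]. Speed limits (degrees/s): [147.25, 147.25, 180, 180, 180, 180].

## Interface

Orientations are given as [roll, pitch, yaw] about the fixed x, y, z axes, in that order (R = Rz(yaw) Ry(pitch) Rx(roll)).
In Python, from cell import bot gives the robot as it stands.
- The arm moves only by the tool servo_tool, never from a script. Its argument "commands" is one flat list of numbers, 6 for each row, row after row: the shift along the tool's x, y, z in units of 0.02 m (1.0 is 0.02 m), then the turn, a rotation vector about the tool's x, y, z in units of 0.12 rad (1.0 is 0.12 rad). In form: [x, y, z, rx, ry, rz, x, y, z, rx, ry, rz, ...]. A call has 1 to 5 rows; each row shifts and turns the commanded pose from where the row before left it, along the tool's axes as they then stand; what a row does not reach is not made up. A row lasts 1/12 s, in which the tool goes at most 41.7 mm and 7.16 degrees, less where a joint would pass 70% of its speed; a pose out of reach is approached as far as the arm can. A call with a number of a shift or a turn outside -1 to 1 is refused whole. A call with a gripper value outside its range is refused whole. "grip" is the opening, from 0 (shut) to 1 (fully open), set as the call begins (left out, the last holds). The fingers move at their own pace and stop on an object; "force" is the grip in N (left out, the last holds). Time passes only in rows, so rows that do not move let the fingers close. It gives the time, the measured TCP pose, the force and the opening at its end, in the units of the state.
- bot.sense(): the state, without advancing time (a new reading comes with each control period).
- bot.read_camera(name): name is "side" or "top"; returns a dict with "pixels" (480x640x3 uint8, red, green, blue), "fx", "fy", "cx", "cy" (pixels), "k1" (the pictures are not rectified: a ray, as slopes to the right and down, at radius r is drawn at 1 + k1 r^2 times it, then the intrinsics apply), "camera_from_world" (4x4, takes a point from world to camera coordinates). Camera axes: x right, y down, z forward; pixel columns grow to the right and rows downward; lengths in m; the calibration is good to about 2 mm. A picture is of the moment at which its call begins. There is no depth.
- bot.hand_in(): hands the job in, once; it reports no verdict.
Trained networks look in a picture, given as the dict that the camera call returned (one of the last four; its "shot" number tells which), for a name from the list of things; names that differ only in an ending like _2 or _b are one class to them, and where a whole thing is asked for, a point or a joint stands for the part that bears it (a point fixed in the world has none). Each returns a list of dicts, best first, with "confidence" (0 to 1); they miss things now and then, are a little off and sometimes report something else, mostly with a low value. They report only what shows in the picture. A call takes as long as a camera call. They do not tell look-alikes from the thing itself.
- bot.silhouettes(picture, thing): "pixels" (480x640 bool, what is visible of it) and "rect" ([centre column, centre row, width, height] in pixels, round what is visible of it).
- bot.spot_point(picture, thing): "centre" ([column, row] in pixels: a listed point, or the origin of a listed thing).
The state is a dict: "t": time; "q": joint angles; "joint_velocities": joint speeds; "joint_torque": joint torques, N m; "eef_pos": TCP position; "orientation": TCP orientation; "contact_force": force on the tool from outside, world axes, zero at the start; "moment": the same for the moment, N m; "finger_gap": finger opening in m.
Only numpy, scipy, OpenCV 4.12 (cv2) and the standard library are available. Lean on these libraries where they do the work, as an engineer would, in place of code of your own. Each camera call takes 0.05 s, during which the arm holds its last target. There are 200 camera calls.

## Task

Check the knurled cap that stands on the blue pad: screw it clockwise onto the threaded brass gauge, gently, until it stops turning in. If it went fully home, down on the gauge's steel flange, unscrew it and stand it upright in the green tray; if it stopped short with a gap left, unscrew it and stand it upright in the red tray. Never force it or drop it, and leave the cap on the grey pad and the other things on the bench alone.

Things in the scene. Friction and masses are not known exactly. Their poses are not given: they have to be found in the camera images.
- cap_1_center (a point): centre (half-way up, on the axis) of the first cap: closed dark top, open below, black knurled side; 44 mm diameter, 36 mm high, about 70 g; z is its axis, to the closed top. Inside: 38 mm bore with three thread lugs 120 degrees apart (one on its own +x side), 5 mm above the rim, reaching in to 31 mm diameter. Both caps look alike: a fault (thread too short inside) does not show
- cap_2_center (a point): centre (half-way up, on the axis) of the second cap: closed dark top, open below, black knurled side; 44 mm diameter, 36 mm high, about 70 g; z is its axis, to the closed top. Inside: 38 mm bore with three thread lugs 120 degrees apart (one on its own +x side), 5 mm above the rim, reaching in to 31 mm diameter. Both caps look alike: a fault (thread too short inside) does not show
- gauge_seat (a point): centre of the flat steel flange (54 mm across, face 40 mm above the table) of the fixed gauge, on the axis of its upright brass thread; z up along the axis. A good cap turns in until its rim meets the flange (cap centre 18 mm above this point); a faulty one stops hard with its rim about 4.5 mm above the flange (cap centre 22.5 mm above this point)
- gauge_nose (a point): top of the gauge's plain nose, 26 mm above the flange; cone 23 to 29 mm across over 4 mm, then the 29 mm core. Below it a right-hand three-start thread, 36 mm over the crests, lead 24 mm a turn (3.8 mm down per rad clockwise); crests end 16 mm above the flange, 120 degrees apart, one on this frame's +x side. Play about 1.5 mm axial, 1 mm radial
- gauge_thread (a point): top of the thread, on the axis, 16 mm above the flange. A cap put on at any angle rests here, rim 6.5 to 14.5 mm above the flange, lowest with its lugs just short of 120 degrees clockwise of the crest ends. It does not turn down by itself; once screwed in it will not pull straight off, but lifts free when its lugs are backed off past the crest ends (1.9 to 2.1 rad anticlockwise from home)
- blue_pad: fixed blue disc, 72 mm across, 3 mm thick, origin under its centre; the cap to be checked stands on it
- grey_pad: fixed grey disc, 72 mm across, 3 mm thick, origin under its centre; the cap that is to be left alone stands on it
- green_tray: fixed green open tray for caps that go fully home, 130 x 130 mm outside, 20 mm high, walls and floor 5 mm; origin under its centre, x and y along its sides
- red_tray: fixed red open tray for caps that stop short, 130 x 130 mm outside, 20 mm high, walls and floor 5 mm; origin under its centre, x and y along its sides
- extension_tube: bystander: loose black extension tube standing upright, 50 mm diameter, 50 mm tall, origin under its centre
- objective: bystander: loose steel objective lens standing upright, 32 mm diameter, 46 mm tall, origin under its centre
- specimen_jar: bystander: loose small jar, 40 mm diameter, 45 mm tall, origin under its centre
- cap_1: the first cap as a whole; origin at the centre of its open rim, z to its closed top
- cap_2: the second cap as a whole; origin at the centre of its open rim, z to its closed top
- gauge: the fixed gauge as a whole: 90 mm square, 10 mm thick base plate, 54 mm pedestal with the flange face 40 mm up, thread and nose above; origin under its centre. Its thread is delicate: over 30 N between cap and gauge is forcing it. A cap that has stopped going down still turns up to 0.4 rad loosely (the play) before it jams and the force climbs steeply
Not all that is in view belongs to the job. What is shaped like the cap_1 but orange is not meant.

How it is judged (in metres and radians):
On the way:
1. the cap is screwed onto the gauge as far as it goes: a good cap down on the flange (within 1.5 mm), a faulty one to its stop 4.5 mm above it (within 0.8 mm) (((z of cap_1_center in the frame of gauge_seat below 0.0195 m and horizontal distance between cap_1_center and gauge_seat below 0.004 m and angle between cap_1_center's own z axis and vertical below 0.08 rad) or (z of cap_2_center in the frame of gauge_seat below 0.0233 m and horizontal distance between cap_2_center and gauge_seat below 0.004 m and angle between cap_2_center's own z axis and vertical below 0.08 rad))), for 0.2 s.
At the end, for the whole second after the job is handed in: The checked cap stands upright (within 0.1 rad), at rest and released, on the floor of the tray that fits its result (green if it went fully home, red if it stopped short), its axis within 55 mm of the tray's centre; the other cap still stands upright within 25 mm of the centre of the grey pad (((horizontal distance between cap_1_center and green_tray below 0.055 m and z of cap_1_center in the frame of green_tray below 0.026 m and angle between each of cap_1_center, cap_2_center's own z axis and vertical below 0.1 rad and linear speed of cap_1 below 0.02 m/s and horizontal distance between cap_2_center and grey_pad below 0.025 m) or (horizontal distance between cap_2_center and red_tray below 0.055 m and z of cap_2_center in the frame of red_tray below 0.026 m and angle between each of cap_2_center, cap_1_center's own z axis and vertical below 0.1 rad and linear speed of cap_2 below 0.02 m/s and horizontal distance between cap_1_center and grey_pad below 0.025 m))); the robot touches nothing.
It fails at once if the cap on the grey pad is taken or pushed away (more than 25 mm from that pad's centre) (horizontal distance between each of cap_1_center, cap_2_center and grey_pad above 0.025 m).
It fails at once if the cap is forced on the gauge: over 30 N between cap and gauge (contact force between any of cap_1, cap_2 and gauge above 30 N).
It fails at once if the robot bears on the gauge with over 15 N (contact force between the arm and gauge above 15 N).
It fails at once if a cap is dropped or knocked: moves faster than 0.6 m/s while not held ((linear speed of cap_1 above 0.6 m/s and contact force between the fingers and cap_1 below 0.2 N) or (linear speed of cap_2 above 0.6 m/s and contact force between the fingers and cap_2 below 0.2 N)).
It fails at once if a bystander is moved by more than 30 mm or tipped (distance of any of extension_tube, objective, specimen_jar from where it was at the start of the episode above 0.03 m or angle between any of extension_tube, objective, specimen_jar's own z axis and vertical above 0.5 rad).
It also fails if it takes over 67 s, if anything falls off the work surface, if the arm or the gripper's body presses on something with over 40 N, if the wrist force passes 120 N, or if a joint passes its speed limit or range.

## Working session

There is one attempt and no reset: what is moved stays moved. The work goes in short steps, Python scripts to look and compute and a tool call to move; the robot and the scene stay as the last step left them, time stands still between calls to the robot, and variables do not carry over. Pictures are saved under pics/ and viewed, about 8 in all and at most 12, crops included, and the job is handed in when it is done.

Besides the shell and the picture viewer there is one more tool, called in YAML: its name, and indented under it one key for each argument. servo_tool: Moves the arm, as the interface text tells. Shifts and turns lie within -1 to 1; 1 stands for 0.02 m of shift or 0.12 rad of turn. Its arguments: {"type":"object","properties":{"commands":{"type":"array","items":{"type":"number","minimum":-1,"maximum":1}},"grip":{"type":"number"},"force":{"type":"number"}},"required":["commands"]}

```bash
mkdir -p pics
cat > h.py <<'E'
import numpy as np, cv2
from cell import bot
def ray(p,uv):
    x=np.array([(uv[0]-p["cx"])/p["fx"],(uv[1]-p["cy"])/p["fy"]]); s=x.copy()
    for _ in range(20): s=x/(1+p["k1"]*(s@s))
    T=np.array(p["camera_from_world"]);R=T[:3,:3]
    return -R.T@T[:3,3], R.T@np.array([s[0],s[1],1])
def atz(p,uv,z):
    o,d=ray(p,uv); return o+d*(z-o[2])/d[2]
def tri(ps,uvs):
    A=np.zeros((3,3));b=np.zeros(3)
    for p,u in zip(ps,uvs):
        o,d=ray(p,u);d=d/np.linalg.norm(d);M=np.eye(3)-np.outer(d,d);A+=M;b+=M@o
    return np.linalg.solve(A,b)
def proj(p,X):
    c=(np.array(p["camera_from_world"])@np.append(X,1))[:3];s=c[:2]/c[2];s=s*(1+p["k1"]*(s@s))
    return np.array([s[0]*p["fx"]+p["cx"],s[1]*p["fy"]+p["cy"]])
def save(p,n): cv2.imwrite("pics/"+n,cv2.cvtColor(p["pixels"],cv2.COLOR_RGB2BGR))
E
python3 - <<'E'
from h import *
np.set_printoptions(precision=4,suppress=True)
P={n:bot.read_camera(n) for n in("top","side")}
for n,p in P.items(): save(p,n+"0.png"); print(n, ray(p,(320,240)),p["fx"])
z={"cap_1_center":.021,"gauge_seat":.04,"gauge_nose":.066,"blue_pad":0,"grey_pad":0,"green_tray":0,"red_tray":0,"extension_tube":0,"objective":0,"specimen_jar":0}
for k,h in z.items():
    for n,p in P.items():
        for d in bot.spot_point(p,k): print(k,n,d["confidence"],np.array(d["centre"]),atz(p,d["centre"],h)[:2])
s=bot.sense();print(s)
E
```

```text
top (array([0.5661, 0.0051, 0.9579]), array([ 0.0369, -0.0287, -0.999 ])) 457.39467372149215
side (array([ 0.3215, -0.7369,  0.8118]), array([ 0.263 ,  0.6871, -0.6775])) 570.3064210289784
cap_1_center top 0.89 [391.2 212.8] [ 0.6546 -0.1702]
cap_1_center top 0.56 [388.9 259.4] [ 0.5584 -0.163 ]
cap_1_center side 0.77 [380.5 321.9] [ 0.6522 -0.1732]
cap_1_center side 0.74 [323.3 336.9] [ 0.5457 -0.1677]
cap_1_center side 0.31 [278.5 405.1] [ 0.4329 -0.2662]
gauge_seat top 0.78 [318.4 263.3] [ 0.5533 -0.0173]
gauge_seat side 0.7 [297.9 271. ] [ 0.5514 -0.0199]
gauge_nose top 0.87 [321.2 268. ] [ 0.5445 -0.0219]
gauge_nose side 0.96 [295.2 259.8] [ 0.5486 -0.0149]
blue_pad top 0.82 [389.  214.3] [ 0.6535 -0.1694]
blue_pad side 0.88 [380.6 330.5] [ 0.6527 -0.1762]
grey_pad top 0.68 [231.2 217.7] [0.6514 0.1633]
grey_pad side 0.57 [313.3 213.8] [0.6533 0.1716]
green_tray top 0.68 [434.7 316.8] [ 0.4351 -0.262 ]
green_tray side 0.55 [282.3 404. ] [ 0.4421 -0.2539]
red_tray top 0.61 [192.7 305.6] [0.4684 0.2462]
red_tray top 0.53 [122. 236.] [0.6166 0.3971]
red_tray side 0.73 [221.3 214.9]
[... 173 characters left out ...]
583 0.0221]
objective top 0.6 [119.4 234.2] [0.6205 0.4028]
objective side 0.46 [266.  160.2] [0.6157 0.4068]
specimen_jar top 0.87 [314.  159.4] [ 0.7726 -0.0127]
specimen_jar side 0.58 [405.5 250.8] [ 0.7897 -0.0071]
{'t': 1.1, 'q': array([57.1748, 14.0448, 89.2546, -0.0015, 76.7029, -9.9743]), 'joint_velocities': array([ 0.0006,  0.0242,  0.0064,  0.0187, -0.0053,  0.007 ]), 'joint_torque': array([ -0.0005, -41.5845, -31.4874,   0.0685,   0.029 ,  -0.    ]), 'eef_pos': array([0.2524, 0.599 , 0.4046]), 'orientation': array([-179.9974,    0.0011,  157.1494]), 'contact_force': array([ 0.4073, -0.1504,  0.2989]), 'moment': array([-0.0384, -0.0402, -0.0067]), 'finger_gap': 0.09381279431030913}
```

View pics/top0.png

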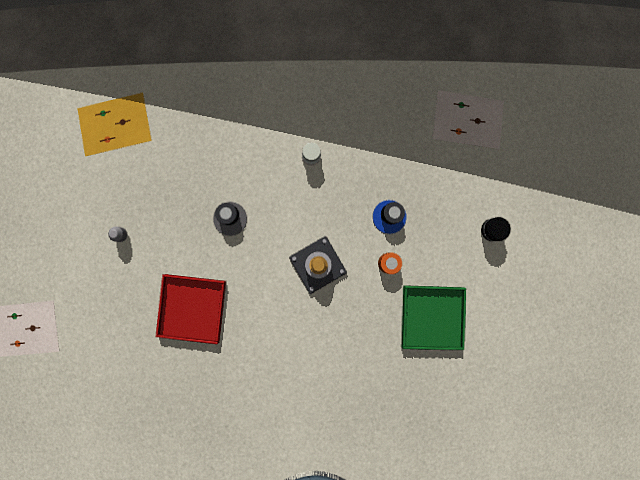

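View pics/side0.png

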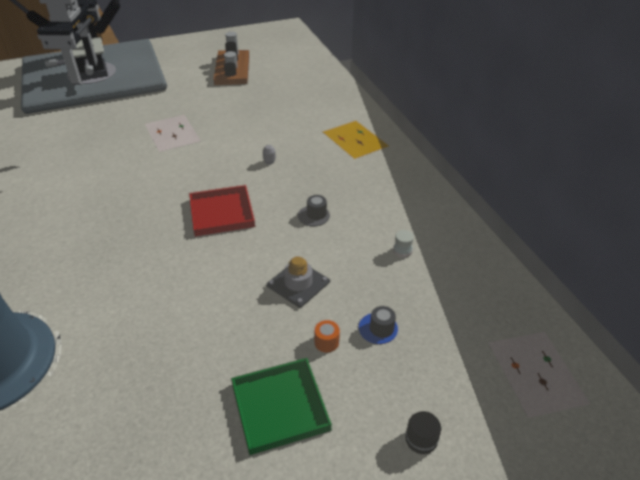

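Run:
```python
from h import *
np.set_printoptions(precision=4,suppress=True)
P={n:bot.read_camera(n) for n in("top","side")}
def crop(p,c,r=30):
    u,v=map(int,c); return cv2.resize(p["pixels"][v-r:v+r,u-r:u+r],(390,290) if 0 else (290,290),interpolation=cv2.INTER_CUBIC)
im=np.vstack([np.hstack([crop(P["top"],(391,213)),crop(P["top"],(318,265))]),np.hstack([crop(P["side"],(381,322)),crop(P["side"],(297,272))])])
cv2.imwrite("pics/crop1.png",im[:,:,::-1])
for k in("cap_1","gauge"):
    for n,p in P.items():
        for d in bot.silhouettes(p,k):
            ys,xs=np.nonzero(d["pixels"]); print(k,n,d["confidence"],np.array(d["rect"]),xs.mean(),ys.mean())
T,S=P["top"],P["side"]
print("cap tri",tri([T,S],[(391.2,212.8),(380.5,321.9)]),"nose",tri([T,S],[(321.2,268),(295.2,259.8)]),"seat",tri([T,S],[(318.4,263.3),(297.9,271)]))
for X in ([.6535,-.172,.039],[.6535,-.172,.021],[.55,-.018,.066],[.55,-.018,.04]):print(X,proj(T,X),proj(S,X))
```

```text
cap_1 top 0.93 [227.2 214.8  19.   21.5] 226.51098901098902 213.49175824175825
cap_1 top 0.78 [389.5 262.2  21.   21.5] 389.71279373368145 262.0939947780679
cap_1 top 0.76 [393.6 212.9  23.5  25.1] 392.4394366197183 212.65352112676055
cap_1 top 0.4 [191.8 308.9  70.1  71.9] 190.29070327552986 308.7461464354528
cap_1 side 0.72 [326.8 333.9  27.5  38.1] 326.1480996068152 335.5740498034076
cap_1 side 0.68 [316.9 206.1  19.5  26.1] 315.71269487750556 206.4142538975501
cap_1 side 0.53 [403.4 243.2  15.5  26.9] 403.3048245614035 243.22587719298247
gauge top 0.82 [317.4 264.9  60.2  54.1] 317.2596048298573 264.5087815587267
gauge side 0.84 [298.2 283.   65.3  52.2] 297.5118291979227 281.79746105020195
gauge side 0.29 [313.9 216.6  33.1  18.2] 310.6219081272085 218.15194346289752
cap tri [ 0.6544 -0.1707  0.0172] nose [ 0.5454 -0.022   0.0736] seat [ 0.5528 -0.0172  0.0369]
[0.6535, -0.172, 0.039] [393.7075 212.4729] [381.6017 314.6229]
[0.6535, -0.172, 0.021] [392.0703 213.3191] [380.8532 321.1891]
[0.55, -0.018, 0.066] [319.1278 265.1873] [296.4819 260.704 ]
[0.55, -0.018, 0.04] [318.7886 264.959 ] [296.8532 270.5057]
```

View pics/crop1.png

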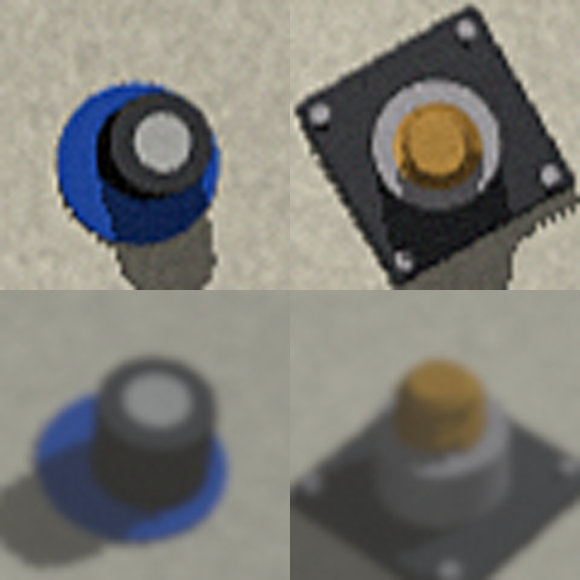

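Run:
```python
from h import *
np.set_printoptions(precision=4,suppress=True)
P={n:bot.read_camera(n) for n in("top","side")}
for n,cc,nc in(("top",(394,212),(318,265)),("side",(382,314),(298,265))):
    p=P[n]; im=p["pixels"].astype(int); hsv=cv2.cvtColor(p["pixels"],cv2.COLOR_RGB2HSV)
    mx=im.max(2); sat=mx-im.min(2)
    m=((mx>(110 if n=="side" else 130))&(sat<40)).astype(np.uint8)
    _,lab,st,ce=cv2.connectedComponentsWithStats(m,connectivity=4)
    l=lab[cc[1],cc[0]]; print(n,"disc",l,st[l],ce[l],atz(p,ce[l],.039), mx[cc[1]-6:cc[1]+7,cc[0]])
    b=((hsv[...,0]>10)&(hsv[...,0]<28)&(hsv[...,1]>110)).astype(np.uint8); b[:, :nc[0]-25]=0;b[:,nc[0]+25:]=0;b[:nc[1]-25]=0;b[nc[1]+25:]=0
    ys,xs=np.nonzero(b);print("brass",len(xs),xs.min(),xs.max(),ys.min(),ys.max(),xs.mean(),ys.mean())
    # brass expected extents: core/crest circles
    for X0 in([.55,-.017],):
        q=[proj(p,[X0[0]+r*np.cos(a),X0[1]+r*np.sin(a),z]) for r,z in((.0115,.066),(.0145,.062),(.018,.056),(.018,.042)) for a in np.linspace(0,6.28,60)]
        h=np.zeros((480,640),np.uint8);cv2.fillConvexPoly(h,cv2.convexHull(np.array(q,np.float32)).round().astype(np.int32),1)
        q=np.array(q);print("model brass",q.min(0),q.max(0),np.argwhere(h).mean(0)[::-1])
```

```text
top disc 2 [389 207  11  11 103] [394.068  211.9806] [ 0.6545 -0.1728  0.039 ] [123 174 157 162 160 152 159 158 160 161 163 175 122]
brass 253 309 327 256 273 317.94466403162056 264.87351778656125
model brass [309.3207 255.9626] [327.6201 274.2558] [318.4271 265.0475]
side disc 18 [377 310  13  10 111] [383.036  314.3874] [ 0.6561 -0.1724  0.039 ] [ 86 107 126 135 137 138 139 139 139 138 134 121 100]
brass 166 291 305 257 273 299.4156626506024 264.5903614457831
model brass [286.8165 256.0286] [306.1997 276.324 ] [296.5184 266.3768]
```

servo_tool:
  commands: [0, 0, 1, 0, 0, 1, 0, 0, 1, 0, 0, 1, 0, 0, 1, 0, 0, 1, 0, 0, 1, 0, 0, 1, 0, 0, 1, 0, 0, 1]
  grip: 0.75
  force: 8

```text
t: 1.92
eef_pos: [0.2524, 0.599, 0.3038]
orientation: [180.0, -0.0, 122.4]
contact_force: [-0.2, 0.6, -0.8]
finger_gap: 0.0703
```

servo_tool:
  commands: [-0.5, 0, 0.25, 0, 0, 1, -0.967, 0.028, 0, 0, 0, 0, -0.967, 0.028, 0, 0, 0, 0, -0.967, 0.028, 0, 0, 0, 0, -0.967, 0.028, 0, 0, 0, 0]

```text
t: 2.33
eef_pos: [0.2939, 0.5213, 0.2996]
orientation: [180.0, 0.0, 115.9]
contact_force: [1.7, 0.2, -0.1]
finger_gap: 0.0704
```

servo_tool:
  commands: [-0.967, 0.028, 0, 0, 0, 0, -0.967, 0.028, 0, 0, 0, 0, -0.967, 0.028, 0, 0, 0, 0, -0.967, 0.028, 0, 0, 0, 0, -0.967, 0.028, 0, 0, 0, 0]

```text
t: 2.75
eef_pos: [0.3387, 0.4354, 0.2998]
orientation: [180.0, -0.0, 115.9]
contact_force: [-0.8, -0.2, -0.9]
finger_gap: 0.0705
```

servo_tool:
  commands: [-0.967, 0.028, 0, 0, 0, 0, -0.967, 0.028, 0, 0, 0, 0, -0.967, 0.028, 0, 0, 0, 0, -0.967, 0.028, 0, 0, 0, 0, -0.967, 0.028, 0, 0, 0, 0]

```text
t: 3.17
eef_pos: [0.3835, 0.3496, 0.2999]
orientation: [180.0, -0.0, 115.9]
contact_force: [0.3, 0.2, 0.4]
finger_gap: 0.0703
```

servo_tool:
  commands: [-0.967, 0.028, 0, 0, 0, 0, -0.967, 0.028, 0, 0, 0, 0, -0.967, 0.028, 0, 0, 0, 0, -0.967, 0.028, 0, 0, 0, 0, -0.967, 0.028, 0, 0, 0, 0]

```text
t: 3.58
eef_pos: [0.4283, 0.2638, 0.2999]
orientation: [180.0, 0.0, 115.9]
contact_force: [-0.1, -0.7, 0.3]
finger_gap: 0.0708
```

servo_tool:
  commands: [-0.967, 0.028, 0, 0, 0, 0, -0.967, 0.028, 0, 0, 0, 0, -0.967, 0.028, 0, 0, 0, 0, -0.967, 0.028, 0, 0, 0, 0, -0.967, 0.028, 0, 0, 0, 0]

```text
t: 4.0
eef_pos: [0.473, 0.178, 0.2999]
orientation: [180.0, 0.0, 115.9]
contact_force: [0.5, -0.2, -0.6]
finger_gap: 0.0706
```

servo_tool:
  commands: [-0.967, 0.028, 0, 0, 0, 0, -0.967, 0.028, 0, 0, 0, 0, -0.967, 0.028, 0, 0, 0, 0, -0.967, 0.028, 0, 0, 0, 0, -0.967, 0.028, 0, 0, 0, 0]

```text
t: 4.42
eef_pos: [0.5178, 0.0922, 0.2999]
orientation: [180.0, 0.0, 115.9]
contact_force: [0.1, 0.3, -0.3]
finger_gap: 0.0708
```

servo_tool:
  commands: [-0.967, 0.028, 0, 0, 0, 0, -0.967, 0.028, 0, 0, 0, 0, -0.967, 0.028, 0, 0, 0, 0, -0.967, 0.028, 0, 0, 0, 0, -0.967, 0.028, 0, 0, 0, 0]

```text
t: 4.83
eef_pos: [0.5626, 0.0064, 0.2998]
orientation: [180.0, 0.0, 115.9]
contact_force: [0.6, -0.5, -0.5]
finger_gap: 0.0701
```

servo_tool:
  commands: [-0.967, 0.028, 0, 0, 0, 0, -0.967, 0.028, 0, 0, 0, 0, -0.967, 0.028, 0, 0, 0, 0, -0.967, 0.028, 0, 0, 0, 0, 0, 0, 0, 0, 0, 0]

```text
t: 5.25
eef_pos: [0.5991, -0.0638, 0.3002]
orientation: [179.9, 0.1, 115.7]
contact_force: [0.2, 0.2, -0.0]
finger_gap: 0.0706
```

servo_tool:
  commands: [-0.87, 0.02, 0, 0, 0, 0, -0.87, 0.02, 0, 0, 0, 0, -0.87, 0.02, 0, 0, 0, 0, -0.87, 0.02, 0, 0, 0, 0, -0.87, 0.02, 0, 0, 0, 0]

```text
t: 5.67
eef_pos: [0.6379, -0.1386, 0.2996]
orientation: [-180.0, -0.0, 115.9]
contact_force: [0.4, 0.6, 0.1]
finger_gap: 0.0705
```

servo_tool:
  commands: [-0.87, 0.02, 0, 0, 0, 0, -0.87, 0.02, 0, 0, 0, 0, 0, 0, 0.5, 0, 0, 0, 0, 0, 0.5, 0, 0, 0, 0, 0, 0, 0, 0, 0]

```text
t: 6.08
eef_pos: [0.6523, -0.1681, 0.276]
orientation: [-179.8, -0.3, 115.9]
contact_force: [-0.7, -0.6, -0.2]
finger_gap: 0.0703
```

servo_tool:
  commands: [-0.26, 0.02, 0, 0, 0, 0, 0, 0, 0, 0, 0, 0]

```text
t: 6.25
eef_pos: [0.6563, -0.1736, 0.2793]
orientation: [-180.0, -0.0, 115.9]
contact_force: [-0.5, -0.3, -0.1]
finger_gap: 0.0703
```

servo_tool:
  commands: [0.07, -0.03, 0.8, 0, 0, 0, 0, 0, 0.8, 0, 0, 0, 0, 0, 0.8, 0, 0, 0, 0, 0, 0.8, 0, 0, 0, 0, 0, 0.2, 0, 0, 0]

```text
t: 6.67
eef_pos: [0.6541, -0.1724, 0.2082]
orientation: [-179.8, -0.2, 115.9]
contact_force: [-0.4, -0.1, -0.8]
finger_gap: 0.0707
```

servo_tool:
  commands: [0, 0, 0, 0, 0, 0, 0, 0, 0, 0, 0, 0, 0, 0, 0, 0, 0, 0, 0, 0, 0, 0, 0, 0, 0, 0, 0, 0, 0, 0]
  grip: 0
  force: 5

```text
t: 7.08
eef_pos: [0.6556, -0.1733, 0.2128]
orientation: [179.9, 0.1, 115.9]
contact_force: [-0.4, 0.1, 1.7]
finger_gap: 0.044
```

servo_tool:
  commands: [0, 0, 0, 0, 0, 0, 0, 0, 0, 0, 0, 0, 0, 0, 0, 0, 0, -1, 0, 0, 0, 0, 0, -1, 0, 0, 0, 0, 0, -1]
  grip: 0.65

```text
t: 7.5
eef_pos: [0.6551, -0.173, 0.2117]
orientation: [180.0, 0.0, 136.9]
contact_force: [-0.4, -0.2, 0.1]
finger_gap: 0.0611
```

servo_tool:
  commands: [0, 0, 0, 0, 0, -1, 0, 0, 0, 0, 0, -1, 0, 0, 0, 0, 0, -1, 0, 0, 0, 0, 0, -1, 0, 0, 0, 0, 0, -1]

```text
t: 7.92
eef_pos: [0.6551, -0.1731, 0.2117]
orientation: [180.0, -0.0, 171.2]
contact_force: [-0.1, 0.6, -0.4]
finger_gap: 0.0609
```

servo_tool:
  commands: [0, 0, 0, 0, 0, -1, 0, 0, 0, 0, 0, -1, 0, 0, 0, 0, 0, -1, 0, 0, 0, 0, 0, -1, 0, 0, 0, 0, 0, -1]

```text
t: 8.33
eef_pos: [0.6551, -0.1731, 0.2117]
orientation: [180.0, -0.0, -154.4]
contact_force: [0.0, -0.9, -0.2]
finger_gap: 0.0612
```

servo_tool:
  commands: [0, 0, 0, 0, 0, 0, 0, 0, 0, 0, 0, 0, 0, 0, 0, 0, 0, 0, 0, 0, 0, 0, 0, 0, 0, 0, 0, 0, 0, 0]
  grip: 0
  force: 15

```text
t: 8.75
eef_pos: [0.6551, -0.1731, 0.2117]
orientation: [180.0, -0.0, -154.8]
contact_force: [-0.4, -0.3, 0.9]
finger_gap: 0.0438
```

Run:
```python
from h import *
s=bot.sense();print(s["t"],s["eef_pos"],s["orientation"],s["q"],s["finger_gap"],s["contact_force"])
```

```text
8.75 [ 0.65512329 -0.17307432  0.21167458] [ 1.79994270e+02 -2.92579154e-03 -1.54788467e+02] [-2.43643022e+01  3.00988857e+01  9.02077472e+01  1.72342064e-03
  5.96996260e+01 -1.39576704e+02] 0.04375494290127692 [-0.40090155 -0.28162326  0.86956672]
```

servo_tool:
  commands: [0, 0, -0.5, 0, 0, 0, 0, 0, -1, 0, 0, 0, 0, 0, -1, 0, 0, 0, 0, 0, -1, 0, 0, 0, 0, 0, -0.9, 0, 0, 0]

```text
t: 9.17
eef_pos: [0.6552, -0.1731, 0.3017]
orientation: [-179.9, 0.0, -154.8]
contact_force: [-0.5, -0.2, -0.2]
finger_gap: 0.0439
```

servo_tool:
  commands: [0.137, 0.93, 0, 0, 0, 0, 0.137, 0.93, 0, 0, 0, 0, 0.137, 0.93, 0, 0, 0, 0, 0.137, 0.93, 0, 0, 0, 0, 0.137, 0.93, 0, 0, 0, 0]

```text
t: 9.58
eef_pos: [0.6025, -0.0942, 0.3004]
orientation: [-180.0, 0.0, -154.8]
contact_force: [0.3, 0.0, -0.6]
finger_gap: 0.0441
```

servo_tool:
  commands: [0.137, 0.93, 0, 0, 0, 0, 0.137, 0.93, 0, 0, 0, 0, 0.137, 0.93, 0, 0, 0, 0, 0.137, 0.93, 0, 0, 0, 0, 0.137, 0.93, 0, 0, 0, 0]

```text
t: 10.0
eef_pos: [0.5504, -0.0159, 0.3004]
orientation: [-180.0, 0.0, -154.8]
contact_force: [0.1, -0.0, -0.6]
finger_gap: 0.0437
```

servo_tool:
  commands: [0, 0, 0, 0, 0, 0, 0, 0, 0, 0, 0, 0, 0, 0, 0, 0, 0, 0]

```text
t: 10.25
eef_pos: [0.5514, -0.017, 0.3003]
orientation: [-179.9, 0.1, -154.7]
contact_force: [0.2, -0.4, -0.4]
finger_gap: 0.0436
```

Run:
```python
from h import *
s=bot.sense();print(s["t"],s["eef_pos"],s["orientation"],s["q"],s["finger_gap"])
p=bot.read_camera("side");save(p,"s1.png")
e=s["eef_pos"];u=proj(p,[e[0],e[1],e[2]-.1907]);print("pred cap centre",u,"nose",proj(p,[.551,-.0163,.066]),"seat",proj(p,[.551,-.0163,.04]))
c=p["pixels"][180:310,225:370];cv2.imwrite("pics/s1c.png",cv2.resize(c,None,fx=4,fy=4,interpolation=cv2.INTER_CUBIC)[:,:,::-1])
```

```text
10.25 [ 0.55138069 -0.01702223  0.30033708] [-1.79938661e+02  5.34774442e-02 -1.54736893e+02] [-1.35439716e+01  7.84411937e+00  1.08079190e+02 -1.58939700e-02
  6.39965775e+01 -1.28800092e+02] 0.04358503042254523
pred cap centre [296.37704031 242.97277597] nose [296.69025166 259.96692485] seat [297.05756061 269.76753901]
```

View pics/s1c.png

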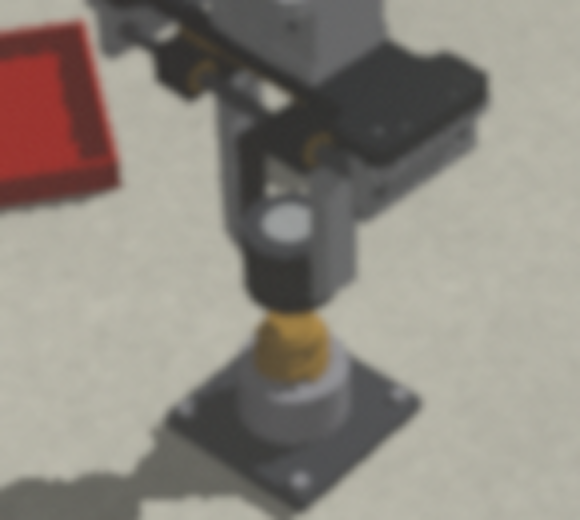

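servo_tool:
  commands: [0, 0.04, 0.4, 0, 0, 0, 0, 0, 0.4, 0, 0, 0, 0, 0, 0.4, 0, 0, 0, 0, 0, 0, 0, 0, 0]

```text
t: 10.63
eef_pos: [0.5498, -0.016, 0.2729]
orientation: [179.8, -0.2, -154.8]
contact_force: [-0.0, -0.3, -1.3]
finger_gap: 0.0436
```

servo_tool:
  commands: [0, 0, 0.12, 0, 0, 0, 0, 0, 0.12, 0, 0, 0, 0, 0, 0.12, 0, 0, 0]

```text
t: 10.88
eef_pos: [0.5507, -0.0159, 0.2684]
orientation: [-180.0, 0.0, -154.7]
contact_force: [1.0, -0.0, -0.8]
finger_gap: 0.0437
```

servo_tool:
  commands: [0, 0, 0.05, 0, 0, 0, 0, 0, 0.05, 0, 0, 0, 0, 0, 0.05, 0, 0, 0, 0, 0, 0, 0, 0, 0]

```text
t: 11.22
eef_pos: [0.5506, -0.0158, 0.2654]
orientation: [-180.0, -0.0, -154.7]
contact_force: [-0.1, 0.3, -0.4]
finger_gap: 0.0437
```

servo_tool:
  commands: [0, 0, 0.05, 0, 0, 0, 0, 0, 0.05, 0, 0, 0, 0, 0, 0.05, 0, 0, 0, 0, 0, 0, 0, 0, 0]

```text
t: 11.55
eef_pos: [0.5505, -0.0158, 0.2622]
orientation: [180.0, -0.0, -154.7]
contact_force: [-0.4, 0.3, -0.2]
finger_gap: 0.0437
```

servo_tool:
  commands: [0, 0, 0.05, 0, 0, 0, 0, 0, 0.05, 0, 0, 0, 0, 0, 0, 0, 0, 0]

```text
t: 11.8
eef_pos: [0.5505, -0.0158, 0.2602]
orientation: [180.0, -0.0, -154.7]
contact_force: [-0.6, -1.2, -0.8]
finger_gap: 0.0441
```

servo_tool:
  commands: [0, 0, 0.05, 0, 0, 0, 0, 0, 0.05, 0, 0, 0, 0, 0, 0, 0, 0, 0]

```text
t: 12.05
eef_pos: [0.5509, -0.0159, 0.2595]
orientation: [180.0, -0.0, -154.7]
contact_force: [-2.2, 0.5, 6.0]
finger_gap: 0.0436
```

servo_tool:
  commands: [0, 0, 0, 0, 0, 0.7, 0, 0, 0.016, 0, 0, 0.7, 0, 0, 0.016, 0, 0, 0.7]

```text
t: 12.3
eef_pos: [0.5511, -0.0162, 0.2588]
orientation: [-179.9, 0.1, -169.4]
contact_force: [-0.1, -2.3, 2.9]
finger_gap: 0.0438
```

servo_tool:
  commands: [0, 0, 0.016, 0, 0, 0.7, 0, 0, 0.016, 0, 0, 0.7, 0, 0, 0.016, 0, 0, 0.7]

```text
t: 12.55
eef_pos: [0.5511, -0.0162, 0.2577]
orientation: [-179.9, 0.1, 176.2]
contact_force: [-0.4, -1.9, 3.8]
finger_gap: 0.0436
```

servo_tool:
  commands: [0, 0, 0.016, 0, 0, 0.7, 0, 0, 0.016, 0, 0, 0.7, 0, 0, 0.016, 0, 0, 0.7, 0, 0, 0.016, 0, 0, 0.7, 0, 0, 0.016, 0, 0, 0.7]

```text
t: 12.97
eef_pos: [0.551, -0.0162, 0.2562]
orientation: [-180.0, 0.1, 152.1]
contact_force: [-1.4, -1.7, 4.5]
finger_gap: 0.0437
```

servo_tool:
  commands: [0, 0, 0.016, 0, 0, 0.7, 0, 0, 0.016, 0, 0, 0.7, 0, 0, 0.016, 0, 0, 0.7]

```text
t: 13.22
eef_pos: [0.551, -0.0162, 0.2552]
orientation: [-180.0, 0.1, 137.7]
contact_force: [-1.2, -0.7, 3.7]
finger_gap: 0.0435
```

servo_tool:
  commands: [0, 0, 0.016, 0, 0, 0.7, 0, 0, 0.016, 0, 0, 0.7, 0, 0, 0.016, 0, 0, 0.7]

```text
t: 13.47
eef_pos: [0.551, -0.0161, 0.2542]
orientation: [180.0, 0.1, 123.2]
contact_force: [-1.2, -1.2, 3.5]
finger_gap: 0.0435
```

servo_tool:
  commands: [0, 0, 0.013, 0, 0, 0.6, 0, 0, 0.013, 0, 0, 0.6]

```text
t: 13.63
eef_pos: [0.551, -0.0161, 0.2536]
orientation: [180.0, 0.1, 115.0]
contact_force: [-0.8, -0.9, 3.1]
finger_gap: 0.0436
```

servo_tool:
  commands: [0, 0, 0.012, 0, 0, 0.5, 0, 0, 0.012, 0, 0, 0.5]

```text
t: 13.8
eef_pos: [0.551, -0.0161, 0.2532]
orientation: [180.0, 0.1, 108.2]
contact_force: [-1.5, -0.7, 3.4]
finger_gap: 0.0436
```

servo_tool:
  commands: [0, 0, 0.012, 0, 0, 0.5, 0, 0, 0.012, 0, 0, 0.5]

```text
t: 13.97
eef_pos: [0.5511, -0.0161, 0.2527]
orientation: [179.9, 0.1, 101.3]
contact_force: [-0.5, -0.9, 3.6]
finger_gap: 0.044
```

servo_tool:
  commands: [0, 0, 0.012, 0, 0, 0.5, 0, 0, 0, 0, 0, 0]

```text
t: 14.13
eef_pos: [0.5511, -0.0161, 0.2525]
orientation: [179.9, 0.1, 98.0]
contact_force: [-0.1, -1.1, 3.6]
finger_gap: 0.0438
```

servo_tool:
  commands: [0, 0, 0.012, 0, 0, 0.5, 0, 0, 0.012, 0, 0, 0.5]

```text
t: 14.3
eef_pos: [0.5511, -0.0161, 0.252]
orientation: [179.9, 0.1, 91.1]
contact_force: [-1.0, -1.6, 3.8]
finger_gap: 0.0437
```

servo_tool:
  commands: [0, 0, 0.012, 0, 0, 0.5, 0, 0, 0, 0, 0, 0]

```text
t: 14.47
eef_pos: [0.551, -0.0161, 0.2517]
orientation: [179.9, 0.0, 87.7]
contact_force: [-0.7, -0.4, 5.2]
finger_gap: 0.0436
```

Run:
```python
from h import *
s=bot.sense();print(s["t"],s["eef_pos"],s["orientation"],s["q"],s["moment"],s["contact_force"])
```

```text
14.4667 [ 0.55104368 -0.0160706   0.25168579] [1.79908661e+02 2.51444100e-02 8.77204300e+01] [-1.34552077e+01  1.20310921e+01  1.09204312e+02 -8.15337814e-03
  5.86701153e+01 -1.11714240e+01] [-0.16760636  0.14244375 -0.03170379] [-0.71914053 -0.41306228  5.18679598]
```

servo_tool:
  commands: [0, 0, 0.01, 0, 0, 0.5, 0, 0, 0.01, 0, 0, 0.5]

```text
t: 14.63
eef_pos: [0.5511, -0.0161, 0.2513]
orientation: [179.9, 0.0, 80.9]
contact_force: [0.3, -1.1, 4.7]
finger_gap: 0.0439
```

servo_tool:
  commands: [0, 0, 0.01, 0, 0, 0.5, 0, 0, 0.01, 0, 0, 0.5]

```text
t: 14.8
eef_pos: [0.551, -0.0161, 0.2508]
orientation: [179.9, 0.0, 74.0]
contact_force: [-0.7, -0.6, 4.2]
finger_gap: 0.044
```

servo_tool:
  commands: [0, 0, 0.012, 0, 0, 0.5, 0, 0, 0.012, 0, 0, 0.5]

```text
t: 14.97
eef_pos: [0.551, -0.0161, 0.2504]
orientation: [179.9, 0.0, 67.1]
contact_force: [-0.7, -0.6, 4.1]
finger_gap: 0.0438
```

servo_tool:
  commands: [0, 0, 0.012, 0, 0, 0.5, 0, 0, 0.012, 0, 0, 0.5]

```text
t: 15.13
eef_pos: [0.551, -0.0161, 0.2499]
orientation: [179.9, -0.0, 60.2]
contact_force: [-0.7, -0.7, 5.0]
finger_gap: 0.0439
```

servo_tool:
  commands: [0, 0, 0.01, 0, 0, 0.4, 0, 0, 0, 0, 0, 0]

```text
t: 15.3
eef_pos: [0.551, -0.016, 0.2497]
orientation: [179.9, -0.0, 57.5]
contact_force: [0.1, -0.6, 4.7]
finger_gap: 0.0437
```

servo_tool:
  commands: [0, 0, 0.01, 0, 0, 0.45, 0, 0, 0, 0, 0, 0]

```text
t: 15.47
eef_pos: [0.551, -0.016, 0.2494]
orientation: [179.9, -0.0, 54.4]
contact_force: [-0.7, -0.6, 5.0]
finger_gap: 0.0439
```

servo_tool:
  commands: [0, 0, 0.01, 0, 0, 0.45, 0, 0, 0, 0, 0, 0]

```text
t: 15.63
eef_pos: [0.551, -0.016, 0.2493]
orientation: [179.9, -0.0, 51.3]
contact_force: [-0.6, -0.7, 5.6]
finger_gap: 0.0438
```

servo_tool:
  commands: [0, 0, 0.01, 0, 0, 0.45, 0, 0, 0, 0, 0, 0]

```text
t: 15.8
eef_pos: [0.551, -0.0159, 0.2491]
orientation: [179.9, -0.0, 48.3]
contact_force: [0.9, 1.1, 4.8]
finger_gap: 0.0437
```

servo_tool:
  commands: [0, 0, 0.01, 0, 0, 0.4, 0, 0, 0, 0, 0, 0]

```text
t: 15.97
eef_pos: [0.551, -0.016, 0.2489]
orientation: [179.9, -0.1, 45.5]
contact_force: [0.0, -1.3, 4.5]
finger_gap: 0.0437
```

servo_tool:
  commands: [0, 0, 0.01, 0, 0, 0.4, 0, 0, 0, 0, 0, 0]

```text
t: 16.13
eef_pos: [0.551, -0.0159, 0.2486]
orientation: [179.9, -0.1, 42.8]
contact_force: [0.4, -0.9, 5.3]
finger_gap: 0.0436
```

Run:
```python
from h import *
s=bot.sense();print(s["t"],s["eef_pos"],s["orientation"],s["q"],s["moment"],s["contact_force"])
p=bot.read_camera("side")
c=p["pixels"][195:325,225:370];cv2.imwrite("pics/s2c.png",cv2.resize(c,None,fx=4,fy=4,interpolation=cv2.INTER_CUBIC)[:,:,::-1])
```

```text
16.1333 [ 0.55101056 -0.0159479   0.24863155] [ 1.79933996e+02 -5.26025131e-02  4.27638606e+01] [-1.34454485e+01  1.23133471e+01  1.09254675e+02  8.23227939e-03
  5.83478681e+01  3.37864063e+01] [-0.09206437  0.16119579 -0.0790214 ] [ 0.37987008 -0.94234375  5.34185079]
```

View pics/s2c.png

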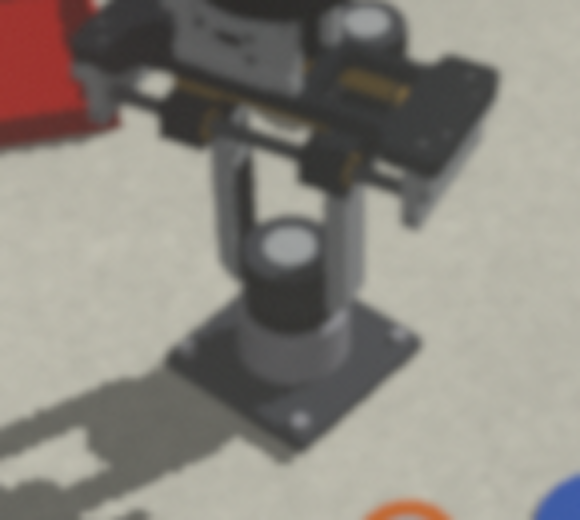

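servo_tool:
  commands: [0, 0, 0.01, 0, 0, 0.4, 0, 0, 0, 0, 0, 0]

```text
t: 16.35
eef_pos: [0.5511, -0.016, 0.2486]
orientation: [179.9, -0.1, 40.0]
contact_force: [-0.8, -0.5, 6.5]
finger_gap: 0.0435
```

servo_tool:
  commands: [0, 0, 0.01, 0, 0, 0.4, 0, 0, 0, 0, 0, 0, 0, 0, 0, 0, 0, 0]

```text
t: 16.6
eef_pos: [0.5512, -0.016, 0.2486]
orientation: [179.9, -0.1, 37.3]
contact_force: [-0.7, -0.7, 7.9]
finger_gap: 0.0437
```

servo_tool:
  commands: [0, 0, -0.06, 0, 0, -0.5, 0, 0, -0.023, 0, 0, -1, 0, 0, -0.023, 0, 0, -1, 0, 0, -0.023, 0, 0, -1]

```text
t: 16.93
eef_pos: [0.5507, -0.0158, 0.2502]
orientation: [180.0, -0.0, 61.8]
contact_force: [0.2, 1.0, 0.5]
finger_gap: 0.0434
```

servo_tool:
  commands: [0, 0, -0.023, 0, 0, -1, 0, 0, -0.023, 0, 0, -1, 0, 0, -0.023, 0, 0, -1]

```text
t: 17.18
eef_pos: [0.5507, -0.0158, 0.2515]
orientation: [180.0, -0.0, 82.4]
contact_force: [-0.6, 0.6, 1.2]
finger_gap: 0.0439
```

Smooth; continue.

servo_tool:
  commands: [0, 0, -0.023, 0, 0, -1, 0, 0, -0.023, 0, 0, -1, 0, 0, -0.023, 0, 0, -1, 0, 0, -0.023, 0, 0, -1, 0, 0, -0.023, 0, 0, -1]

```text
t: 17.6
eef_pos: [0.5506, -0.0157, 0.2538]
orientation: [180.0, -0.0, 116.8]
contact_force: [0.6, -0.5, 2.1]
finger_gap: 0.0438
```

servo_tool:
  commands: [0, 0, -0.023, 0, 0, -1, 0, 0, -0.023, 0, 0, -1, 0, 0, -0.023, 0, 0, -1, 0, 0, -0.023, 0, 0, -1, 0, 0, -0.023, 0, 0, -1]

```text
t: 18.02
eef_pos: [0.5506, -0.0158, 0.2561]
orientation: [180.0, -0.0, 151.1]
contact_force: [-0.1, 0.2, 2.4]
finger_gap: 0.0436
```

servo_tool:
  commands: [0, 0, -0.023, 0, 0, -1, 0, 0, -0.023, 0, 0, -1, 0, 0, -0.023, 0, 0, -1, 0, 0, -0.023, 0, 0, -1]

```text
t: 18.35
eef_pos: [0.5506, -0.0158, 0.2579]
orientation: [180.0, -0.0, 178.6]
contact_force: [-0.2, -0.3, 1.6]
finger_gap: 0.0438
```

servo_tool:
  commands: [0, 0, -0.06, 0, 0, 0, 0, 0, -0.06, 0, 0, 0]

```text
t: 18.52
eef_pos: [0.5503, -0.0157, 0.2598]
orientation: [180.0, -0.1, 178.1]
contact_force: [-0.1, 0.6, -0.3]
finger_gap: 0.0434
```

servo_tool:
  commands: [0, 0, -0.08, 0, 0, 0, 0, 0, -0.08, 0, 0, 0]

```text
t: 18.68
eef_pos: [0.5504, -0.0158, 0.2633]
orientation: [180.0, -0.0, 178.1]
contact_force: [-0.4, -0.4, -1.1]
finger_gap: 0.0441
```

servo_tool:
  commands: [0, 0, -0.5, 0, 0, 0, 0, 0, -1, 0, 0, 0, 0, 0, -0.5, 0, 0, 0, 0.2, -0.5, 0, 0, 0, 0, 0.405, -0.949, 0, 0, 0, 0]

```text
t: 19.1
eef_pos: [0.5379, -0.0442, 0.3047]
orientation: [-180.0, 0.2, 178.3]
contact_force: [0.4, -0.4, -1.2]
finger_gap: 0.0439
```

servo_tool:
  commands: [0.405, -0.949, 0, 0, 0, 0, 0.405, -0.949, 0, 0, 0, 0, 0.405, -0.949, 0, 0, 0, 0, 0.405, -0.949, 0, 0, 0, 0, 0.405, -0.949, 0, 0, 0, 0]

```text
t: 19.52
eef_pos: [0.4929, -0.1392, 0.3031]
orientation: [180.0, -0.0, 178.1]
contact_force: [-0.1, 0.4, 0.5]
finger_gap: 0.0438
```

servo_tool:
  commands: [0.405, -0.949, 0, 0, 0, 0, 0.405, -0.949, 0, 0, 0, 0, 0.405, -0.949, 0, 0, 0, 0, 0.405, -0.949, 0, 0, 0, 0, 0.405, -0.949, 0, 0, 0, 0]

```text
t: 19.93
eef_pos: [0.4492, -0.2326, 0.3031]
orientation: [180.0, -0.0, 178.1]
contact_force: [0.8, -0.4, -0.4]
finger_gap: 0.0436
```

servo_tool:
  commands: [0.405, -0.949, 0, 0, 0, 0, 0.2, -0.45, 0, 0, 0, 0, 0, 0, 0, 0, 0, 0, 0, 0, 0, 0, 0, 0]

```text
t: 20.27
eef_pos: [0.437, -0.2591, 0.3033]
orientation: [180.0, -0.0, 178.0]
contact_force: [0.3, -1.1, -0.9]
finger_gap: 0.0437
```

Run:
```python
from h import *
p=bot.read_camera("side");s=bot.sense();print(s["t"],s["eef_pos"],s["orientation"])
e=s["eef_pos"];print(proj(p,[e[0],e[1],.005]),proj(p,[e[0],e[1],e[2]-.1907]))
cv2.imwrite("pics/s3.png",p["pixels"][240:480,160:480][:,:,::-1].repeat(2,0).repeat(2,1))
```

```text
20.3167 [ 0.43731491 -0.25861854  0.30325754] [ 1.79961696e+02 -1.47608461e-02  1.78111104e+02]
[280.21006178 405.69760784] [276.77446076 365.9738361 ]
```

View pics/s3.png

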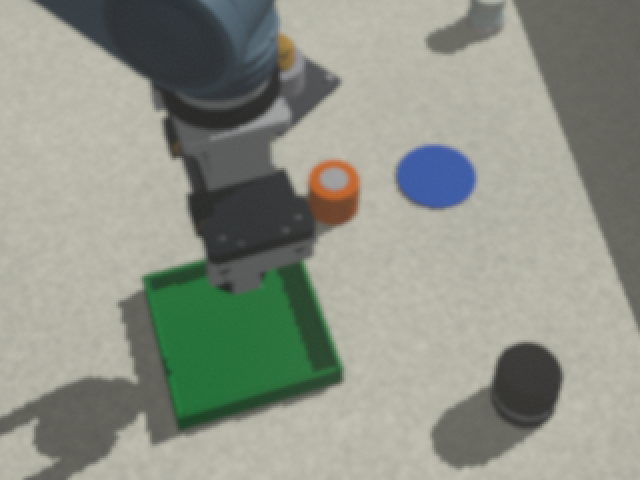

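servo_tool:
  commands: [0, 0, 0.5, 0, 0, 0, 0, 0, 1, 0, 0, 0, 0, 0, 1, 0, 0, 0, 0, 0, 1, 0, 0, 0, 0, 0, 0.5, 0, 0, 0]

```text
t: 20.73
eef_pos: [0.4368, -0.2574, 0.2205]
orientation: [179.8, -0.2, 178.2]
contact_force: [0.9, 0.4, -0.7]
finger_gap: 0.0438
```

servo_tool:
  commands: [0, 0, 0.15, 0, 0, 0, 0, 0, 0.1, 0, 0, 0, 0, 0, 0.1, 0, 0, 0, 0, 0, 0, 0, 0, 0]

```text
t: 21.07
eef_pos: [0.4377, -0.2592, 0.2172]
orientation: [-179.9, 0.1, 178.1]
contact_force: [0.2, -0.3, -0.1]
finger_gap: 0.0433
```

servo_tool:
  commands: [0, 0, 0.05, 0, 0, 0, 0, 0, 0.05, 0, 0, 0, 0, 0, 0, 0, 0, 0]

```text
t: 21.32
eef_pos: [0.4375, -0.2592, 0.2149]
orientation: [-180.0, 0.0, 178.1]
contact_force: [-0.2, 0.2, -0.5]
finger_gap: 0.0439
```

servo_tool:
  commands: [0, 0, 0.05, 0, 0, 0, 0, 0, 0.03, 0, 0, 0, 0, 0, 0, 0, 0, 0]

```text
t: 21.57
eef_pos: [0.4376, -0.2593, 0.2136]
orientation: [-180.0, 0.0, 178.1]
contact_force: [-1.8, 1.1, 5.0]
finger_gap: 0.0439
```

servo_tool:
  commands: [0, 0, 0, 0, 0, 0, 0, 0, 0, 0, 0, 0, 0, 0, 0, 0, 0, 0, 0, 0, 0, 0, 0, 0, 0, 0, 0, 0, 0, 0]
  grip: 0.65

```text
t: 21.98
eef_pos: [0.4373, -0.259, 0.2128]
orientation: [180.0, -0.0, 178.1]
contact_force: [0.1, 1.1, -0.4]
finger_gap: 0.0608
```

servo_tool:
  commands: [0, 0, -0.3, 0, 0, 0, 0, 0, -0.6, 0, 0, 0, 0, 0, -1, 0, 0, 0, 0, 0, -1, 0, 0, 0, 0, 0, -1, 0, 0, 0]

```text
t: 22.4
eef_pos: [0.4374, -0.259, 0.2929]
orientation: [-180.0, 0.0, 178.1]
contact_force: [0.9, -0.3, 0.5]
finger_gap: 0.061
```

servo_tool:
  commands: [0.5, 0.5, -1, 0, 0, 0, 0.5, 1, -1, 0, 0, 0, 0, 1, -1, 0, 0, 0, 0, 1, 0, 0, 0, 0, 0, 1, 0, 0, 0, 0]

```text
t: 22.82
eef_pos: [0.4204, -0.1679, 0.3539]
orientation: [-179.8, 0.2, 178.1]
contact_force: [-0.0, 0.1, -0.5]
finger_gap: 0.0608
```

servo_tool:
  commands: [0, 1, 0, 0, 0, 0, 0, 1, 0, 0, 0, 0, 0, 1, 0, 0, 0, 0, 0, 0.5, 0, 0, 0, 0, 0, 0, 0, 0, 0, 0]

```text
t: 23.23
eef_pos: [0.4225, -0.0971, 0.3517]
orientation: [-180.0, 0.1, 178.3]
contact_force: [0.2, -0.1, 0.5]
finger_gap: 0.0611
```

Run:
```python
from h import *
np.set_printoptions(precision=4,suppress=True)
P={n:bot.read_camera(n) for n in("top","side")};s=bot.sense();print(s["t"],s["eef_pos"],s["contact_force"])
for n,p in P.items():
    for k,z in(("cap_1_center",.023),("green_tray",0)):
        for d in bot.spot_point(p,k): print(n,k,d["confidence"],d["centre"],atz(p,d["centre"],z)[:2])
a=P["top"]["pixels"][140:380,100:520];b=P["side"]["pixels"][140:480,160:480]
b=cv2.resize(b,(226,240))
cv2.imwrite("pics/end.png",np.hstack([a,b])[:,:,::-1])
```

```text
23.3333 [ 0.4227 -0.0986  0.3515] [ 0.2334 -0.1506  0.1518]
top cap_1_center 0.76 [390.5, 263.5] [ 0.55   -0.1658]
top cap_1_center 0.7 [438.2, 315.7] [ 0.4403 -0.263 ]
top cap_1_center 0.32 [229.7, 217.8] [0.6492 0.1626]
top green_tray 0.64 [317.3, 265.2] [ 0.5488 -0.0159]
top green_tray 0.58 [433.4, 316.5] [ 0.4358 -0.2592]
side cap_1_center 0.97 [277.6, 401.2] [ 0.4334 -0.2603]
side cap_1_center 0.56 [321.8, 334.5] [ 0.5445 -0.1634]
side cap_1_center 0.31 [278.3, 407.2] [ 0.4312 -0.2707]
side green_tray 0.87 [280.8, 404.0] [ 0.4399 -0.2531]
side green_tray 0.15 [312.5, 215.4] [0.6498 0.1671]
```

View pics/end.png

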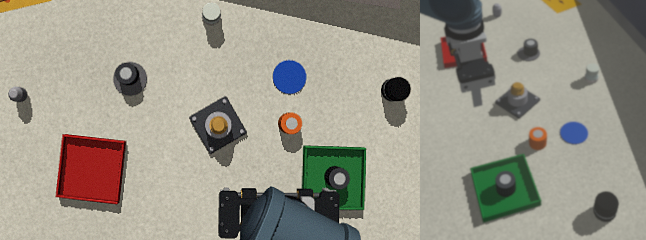

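The cap stands upright near the middle of the green tray (end.png, 340,180 in the top half). The grey-pad cap and the bystanders look unmoved.

```bash
python3 -c "
from cell import bot
print(bot.hand_in())"
```

```text
the job is handed in; nothing more can be done
None
```

The cap from the blue pad went fully home, so I stood it in the green tray and handed the job in at about 23 s. No verdict was reported.

- **Screwing in:** I gripped the cap twice at right angles to centre it, then turned it clockwise about 2.84 rad. It descended steadily at about 3.8 mm per rad. It stopped at tool height 0.2486 m; I had expected 0.2487 m for a good cap and 0.2532 m for a faulty one. Turning a little further past the stop raised the wrist force only to about 8 N. The side picture showed no clear gap at the flange.
- **Unscrewing and placing:** I backed it off about 2.4 rad, after which it lifted free with no pull. I lowered it to light contact (about 5 N) with the tray floor and released it.
- **Last checks:** Both cameras show the cap upright near the middle of the green tray, within about 10 mm by the estimates. The cap on the grey pad and the three bystanders look unmoved, and the arm is clear.
- **Disagreements:** The two cameras' cap and tray estimates differ by 3–7 mm, well within tolerance. In the last look the networks also reported the orange decoy as a cap and the gauge as a green tray. I discounted both by their positions.

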